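# Pack the spice crate, shut it and hold it up level

## Task

Stand the loose spice jar upright in the empty compartment of the small wooden crate, slide the crate's lid fully shut, then pick the crate up by its sides and hold it level and still at least 10 cm above the bench, both jars standing inside, ready to be handed over. Finish while still holding it in the air: do not put it down or let go. Leave the mug, the bowl and the forks where they are.

Things in the scene. Friction and masses are not known exactly. Their poses are not given: they have to be found in the camera images.
- crate: Loose wooden crate 220 long (x) x 66 wide (y) x 82 mm high, 0.5 kg packed. Origin: centre of its underside. Floor and walls 6 mm; a 4 mm divider at x=0, 70 mm high, makes two compartments 102 x 54 mm. End wall 82 mm high at -x, 70 mm at +x, where the sliding lid passes out over it. x points the way the lid opens, roughly to the robot's left (yaw 70 to 110 deg). Grip its sides near the rim.
- crate_lid (a joint): Crate's flat lid, 213 x 58 x 5 mm, top face 75.5 mm above the crate's underside, sliding in side grooves along the crate's x. In m: 0 = fully shut (a stop), grows toward +x, at most 0.15. Starts 0.115 to 0.14 open: the -x compartment lies open from above, the +x one is covered. About 0.6 N of friction; stays where it is left, never leaves its grooves.
- lid_pull (a point): Top centre of the wooden pull block on the lid near its +x end: 12 mm thick along the crate's x, 40 mm wide along y, 20 mm tall (75.5 to 95.5 mm above the crate's underside). Moves with the lid; at x = +96 mm in the crate's frame when shut. Axes as the crate's.
- crate_bay (a point): Centre of the floor of the empty, open compartment at the crate's -x end (53 mm from the crate's middle, 6 mm above its underside). Its axes are the crate's. The loose jar goes here.
- jar: The loose spice jar: round stoneware pot 44 mm in diameter, 62 mm tall in all (straight body up to 46 mm, then a shoulder and a cork lid 37 mm across), about 0.12 kg, standing on the bench to the robot's right. Origin: centre of its underside, z up its axis.
- packed_jar: An identical jar already standing in the crate's other compartment, under the lid, at about x = +53 mm in the crate's frame. Origin: centre of its underside, z up along its axis. It must stay standing.
- mug: Grey ceramic mug, 84 mm across and 95 mm high with a handle, standing on the bench beyond the jar. Origin: centre of its underside. To be left alone.
- bowl: Stainless steel bowl, 150 mm across and 60 mm high, standing on the bench beyond the crate. Origin: centre of its underside. To be left alone.
- fork_a: Green plastic fork, 171 mm long, 5 mm thick, lying on the bench to the robot's right of the jar, tines toward +x. Origin: near its middle, on the bench. To be left alone.
- fork_b: A second fork like the first, lying beside it, farther to the right. To be left alone.

How it is judged:
By the outcome, as a careful person would: the job done as asked, in the order asked, and still so for the second after the job is handed in, while the arm keeps its last pose, push and grip.
It also fails if it takes over 64 s, if anything falls off the work surface, if the arm or the gripper's body presses on something with over 40 N, if the wrist force passes 120 N, or if a joint passes its speed limit or range.

## Robot

A 6-joint arm with a two-finger parallel gripper is mounted at the origin on the work surface. World frame = base frame: x ahead of the robot, y to its left, z up, the work surface at z = 0. Lengths are in m, angles in rad, forces in N, time in s.
With the tool pointing down it reaches from about 0.35 to 0.775 m from the base axis. Payload 5.5 kg.
Tool frame: the origin (TCP) lies on the centre line of the jaws, within the pads' length; the fingertips stand 11 mm ahead of it and the grasp point (between the pads) lies 8 mm behind it (env.tip_extent is the distance from the TCP to the fingertips, in m); z points along the fingers, y is the line along which they close (so a half turn about z gives the same grasp; the last joint's range is limited). The gripper opens to 85 mm and grips with 20 to 120 N. Pads are 22 mm wide; open, the fingers measure 114 mm over their backs; the gripper's body (76 mm by 85 mm) begins 54 mm behind the grasp point. The pads swing forward as they close: fully open they stand 13 mm farther back than shut.
Start: joints at [-1.315, 0.313, 0.046, 1.304, 0, 1.431], TCP at [0.222, -0.531, 0.242] pointing down, gripper open.
Joint ranges: [-2.76, 2.76], [-0.86, 1.69], [-1.03, 1.26], [-2.2, 2.34], [-1.47, 1.5], [-3.14, 3.14]. Speed limits (rad/s): [2.57, 2.57, 3.14, 3.14, 3.14, 3.14].

## Interface

Orientations are given as a unit quaternion [w, x, y, z].
In Python, from workcell import env gives the robot as it stands.
- The arm moves only by the shell command python3 -m jog 'ROWS' [FORCE]. ROWS is JSON, a list of rows, each a list of 5 numbers: the gripper's target within -1 to 1 (shut at 1, half-way at 0, fully open at -1), then the shift along the tool's x, y, z in m, then the turn about the tool's z in degrees. In form: [[fingers, tx, ty, tz, turn], ...]. A call has 1 to 5 rows; each row shifts and turns the commanded pose from where the row before left it, along the tool's axes as they then stand; what a row does not reach is not made up. A row lasts 1/12 s, in which the tool goes at most 41.7 mm and 7.16 degrees, less where a joint would pass 70% of its speed; a pose out of reach is approached as far as the arm can. A call is refused whole if a number of a shift passes 0.0417 or a number of a turn 7.16, either way. A call with a gripper value outside its range is refused whole. The fingers move at their own pace and stop on an object; FORCE is the grip in N (left out, the last holds). Time passes only in rows, so rows that do not move let the fingers close. It gives the time, the measured TCP pose, the force, the opening and the grip force at its end, in the units of the state.
- env.get_state(): the state, without advancing time (a new reading comes with each control period).
- env.read_camera(name): name is "scene" or "side" or "wrist"; returns a dict with "img" (400x640x3 uint8, red, green, blue), "fov_y" (degrees; the focal length in pixels is half the picture's height over the tangent of half this angle, whatever the lens; pixels are square), "cx", "cy" (the principal point, pixels), "D" ([k1, k2, p1, p2, k3] as OpenCV has them; the pictures are not rectified), "T" (4x4, takes a point from camera to world coordinates). Camera axes: x right, y up, looking along -z (the intrinsics and any distortion apply to the point x, -y, -z); pixel columns grow to the right and rows downward; lengths in m; the calibration is good to about 2 mm. A picture is of the moment at which its call begins. There is no depth.
- env.hand_in(): hands the job in; it is judged then, once.
The state is a dict: "clock": time; "joint_pos": joint angles; "qvel": joint speeds; "tau": joint torques, N m; "tcp_pos": TCP position; "orientation": TCP orientation; "wrist_force": force on the tool from outside, world axes, zero at the start; "ft_torque": the same for the moment, N m; "finger_gap": finger opening in m; "grip_force": force on a finger pad.
Only numpy, scipy, OpenCV 4.12 (cv2) and the standard library are available. Lean on these libraries where they do the work, as an engineer would, in place of code of your own. Each camera call takes 0.05 s, during which the arm holds its last target. There are 200 camera calls.

## Working session

There is one attempt and no reset: what is moved stays moved. The work goes in short steps, Python scripts to look and compute and a shell command to move; the robot and the scene stay as the last step left them, time stands still between calls to the robot, and variables do not carry over. Pictures are saved under pics/ and viewed, at most 10 in all, crops included, and the job is handed in when it is done.

```bash
ls; mkdir -p pics
cat > h.py <<'E'
import numpy as np, cv2
from workcell import env
def K(c):
    f=200/np.tan(np.radians(c["fov_y"])/2); return np.array([[f,0,c["cx"]],[0,f,c["cy"]],[0,0,1]])
def snap(n,fn):
    c=env.read_camera(n); cv2.imwrite(f"pics/{fn}.png",c["img"][:,:,::-1]); np.save(f"pics/{fn}.npy",c,allow_pickle=True); return c
def load(fn): return np.load(f"pics/{fn}.npy",allow_pickle=True).item()
def ray(c,uv):
    p=cv2.undistortPoints(np.array([[uv]],float),K(c),np.array(c["D"],float))[0,0]
    T=np.array(c["T"]); return T[:3,3],T[:3,:3]@np.array([p[0],-p[1],-1])
def at(c,uv,z):
    o,d=ray(c,uv); return o+d*(z-o[2])/d[2]
def proj(c,P):
    T=np.array(c["T"]); q=(np.atleast_2d(P)-T[:3,3])@T[:3,:3]*[1,-1,-1]
    return cv2.projectPoints(q,np.zeros(3),np.zeros(3),K(c),np.array(c["D"],float))[0][:,0]
E
python3 - <<'E'
from h import *
a=snap("scene","s0");b=snap("side","d0");w=snap("wrist","w0")
for c in(a,b,w): print(c["fov_y"],c["D"],np.round(c["T"],3).tolist())
s=env.get_state();print(s);print(env.tip_extent)
E
```

```text
pics
46.731892068311005 [-0.10976934  0.          0.          0.          0.        ] [[0.834, -0.444, 0.327, 1.026], [0.552, 0.673, -0.493, -0.758], [-0.001, 0.591, 0.806, 1.092], [0.0, 0.0, 0.0, 1.0]]
42.13439145707062 [-0.04808052  0.          0.          0.          0.        ] [[0.961, 0.162, -0.223, 0.33], [-0.275, 0.511, -0.814, -1.281], [-0.018, 0.844, 0.536, 0.821], [0.0, 0.0, 0.0, 1.0]]
63.830791444731204 [0.0097419 0.        0.        0.        0.       ] [[0.386, 0.878, 0.282, 0.295], [-0.923, 0.368, 0.116, -0.5], [-0.002, -0.305, 0.952, 0.374], [0.0, 0.0, 0.0, 1.0]]
{'clock': 0.15, 'joint_pos': array([-1.31461766e+00,  3.13835537e-01,  4.52361148e-02,  1.30362563e+00,
        4.58748359e-05,  1.43119131e+00]), 'qvel': array([ 1.77788792e-03, -1.34723339e-03,  2.77739248e-03, -8.73139422e-05,
        1.40316604e-03, -2.23403727e-04]), 'tau': array([ 2.33542894e-03, -4.81065631e+01,  2.98815072e+01,  1.39268377e-02,
       -1.18362991e-04, -6.37054740e-06]), 'tcp_pos': array([ 0.22158461, -0.53017972,  0.24160781]), 'orientation': array([-7.14486382e-04,  9.80482979e-01,  1.96602688e-01, -1.87159349e-05]), 'wrist_force': array([ 0.16889494,  0.02582196, -0.40186014]), 'ft_torque': array([-0.0038662 ,  0.0293862 , -0.00208683]), 'grip_force': 0.0, 'finger_gap': 0.08539334005440734}
0.011
```

View pics/s0.png

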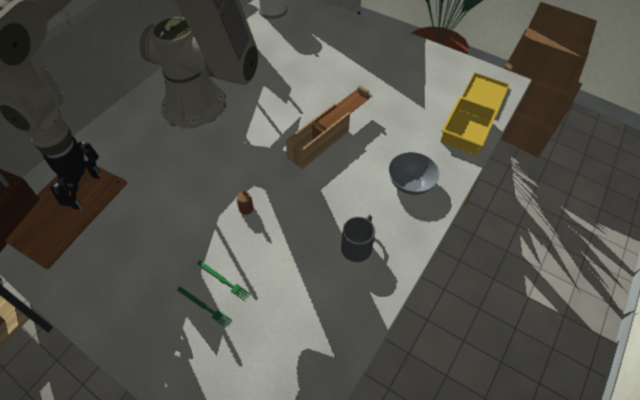

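View pics/d0.png

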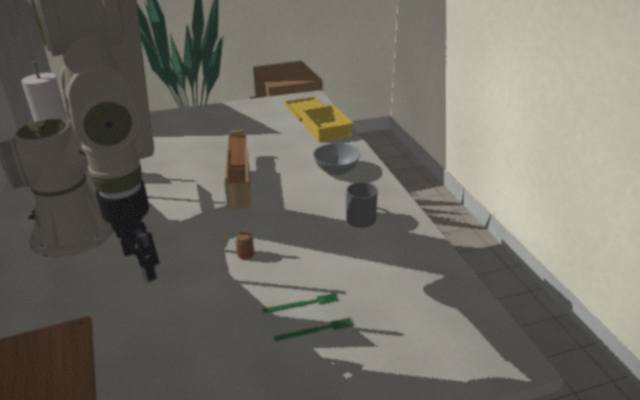

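Scene: the jar is at about (245,203), the open crate runs from (290,160) to (370,92), the mug is at (357,240) and the bowl at (413,173). Side: the jar is at (245,245) and the crate spans x 226–250, y 130–207. I'll zoom in on the jar and crate in one composite.

Run:
```python
from h import *
a=cv2.imread("pics/s0.png");b=cv2.imread("pics/d0.png")
A=cv2.resize(a[75:225,230:390],None,fx=3.5,fy=3.5,interpolation=cv2.INTER_CUBIC)
B=cv2.resize(b[120:270,215:265],None,fx=3.5,fy=3.5,interpolation=cv2.INTER_CUBIC)
cv2.imwrite("pics/c0.png",np.clip(np.hstack([A,B])*1.4,0,255).astype('uint8'))
a=load("s0");b=load("d0")
print(at(a,(245,203),.03),at(b,(245,245),.03))
print(at(a,(290,160),.0),at(b,(238,207),0), at(a,(368,90),.08),at(b,(237,131),.08))
```

```text
[ 0.43508548 -0.24316143  0.03      ] [ 0.43817118 -0.24184436  0.03      ]
[ 0.43211324 -0.02308527  0.        ] [ 0.45345025 -0.01893194  0.        ] [0.51242804 0.31122883 0.08      ] [0.51191871 0.32116259 0.08      ]
```

View pics/c0.png

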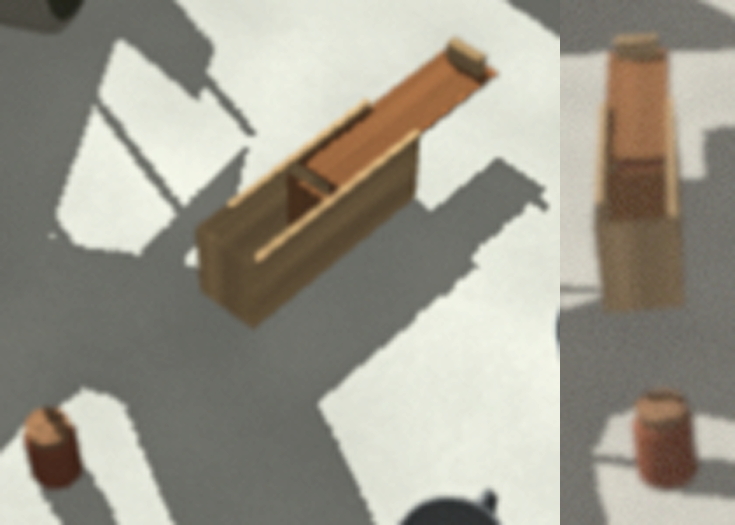

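Run:
```python
from h import *
from scipy.optimize import least_squares
a=load("s0");b=load("d0")
S=lambda u,v:(u/3.5+230,v/3.5+75)
D=lambda u,v:((u-560)/3.5+215,v/3.5+120)
h=.033
obs=[(a,S(198,228),(-.11,h,.082)),(a,S(255,262),(-.11,-h,.082)),(a,S(252,327),(-.11,-h,0)),(a,S(203,290),(-.11,h,0)),
(a,S(419,132),(.11,-h,.082)),(a,S(415,195),(.11,-h,0)),(a,S(370,104),(.11,h,.082)),
(b,D(598,215),(-.11,h,.082)),(b,D(685,217),(-.11,-h,.082)),(b,D(603,310),(-.11,h,0)),(b,D(685,305),(-.11,-h,0))]
def W(p,q):
    c,s=np.cos(p[2]),np.sin(p[2]);return np.array([p[0]+c*q[0]-s*q[1],p[1]+s*q[0]+c*q[1],q[2]])
f=lambda p:np.concatenate([proj(c,W(p,q))[0]-uv for c,uv,q in obs])
r=least_squares(f,[.47,.08,1.4],loss='soft_l1');p=r.x
print(p[:2],np.degrees(p[2]));print(np.round(f(p).reshape(-1,2),1).tolist())
print("bay",W(p,(-.053,0,.006)))
# lid pull by top centre
g=lambda x:np.concatenate([proj(a,W(p,(.096+x[0],0,.0955)))[0]-S(468,52),proj(b,W(p,(.096+x[0],0,.0955)))[0]-D(638,40)])
q=least_squares(g,[.12]);print("lid",q.x,q.fun)
# jar
k=[(a,S(47,423),.062),(b,D(665,405),.062)]
for c,uv,z in k: print(at(c,uv,z))
for c,uv in((a,S(58,478)),(b,D(667,470))): print(at(c,uv,0.00))
```

```text
[0.47226755 0.08351159] 81.3240974972934
[[0.1, -0.0], [-0.0, 1.4], [1.6, 0.7], [0.2, 0.4], [1.3, -0.4], [1.1, 0.0], [-0.6, -2.0], [-1.4, 3.1], [-2.5, 0.6], [0.3, 0.4], [-0.1, -0.1]]
bay [0.46427276 0.03111805 0.006     ]
lid [0.11238387] [-0.97694068 -0.83709137 -1.70077242 -0.4786919 ]
[ 0.4339419  -0.24209031  0.062     ]
[ 0.44014152 -0.24694668  0.062     ]
[ 0.44114203 -0.2497061   0.        ]
[ 4.37118026e-01 -2.40903144e-01 -1.11022302e-16]
```

```bash
A='x'; 
python3 -m jog '[[-1,0.031,-0.018,0,0],[-1,0.031,-0.018,0,0],[-1,0.031,-0.018,0,0],[-1,0.031,-0.018,0,0],[-1,0.031,-0.018,0,0]]' 40
python3 -m jog '[[-1,0.031,-0.018,0,0],[-1,0.031,-0.018,0,0],[-1,0.031,-0.018,0,0],[-1,0.031,-0.018,0,0],[-1,0.031,-0.018,0,0]]' 40 
python3 -m jog '[[-1,0,0,0,-7],[-1,0,0,0,-7],[-1,0,0,0,-7],[-1,0,0,0,-7],[-1,0,0,0,-7]]'
python3 -c "
from h import *;print(np.degrees(env.get_state()['joint_pos']))"
```

```text
clock: 0.57
tcp_pos: [0.3305, -0.3863, 0.242]
orientation: [-0.0, 0.981, 0.196, -0.0]
wrist_force: [0.7, 0.1, 0.1]
finger_gap: 0.0858
grip_force: 0.0
clock: 0.98
tcp_pos: [0.4389, -0.2433, 0.2422]
orientation: [-0.0, 0.98, 0.197, -0.0]
wrist_force: [0.8, -1.3, -0.9]
finger_gap: 0.0855
grip_force: 0.0
clock: 1.4
tcp_pos: [0.4383, -0.2446, 0.242]
orientation: [-0.0, 0.874, 0.485, -0.0]
wrist_force: [-0.3, 0.0, 0.4]
finger_gap: 0.0849
grip_force: 0.0
[-3.83306336e+01  9.86966021e+00 -7.93979884e+00  7.22226274e+01
 -4.63670401e-03  8.36093538e+01]
```

```bash
python3 -m jog '[[-1,0,0,0,-7.1],[-1,0,0,0,-7.1],[-1,0,0,0,-7.1],[-1,0,0,0,-7.1],[-1,0,0,0,-7.1]]' >/dev/null
python3 -m jog '[[-1,0,0,0,-7.1],[-1,0,0,0,-7.1],[-1,0,0,0,-7.1],[-1,0,0,0,-7.1],[-1,0,0,0,-7.1]]' >/dev/null
python3 -m jog '[[-1,0,0,0,-7.1],[-1,0,0,0,-7.1],[-1,0,0,0,-7.1],[-1,0,0,0,-7.1],[-1,0,0,0,-7.1]]' >/dev/null
python3 -m jog '[[-1,0,0,0.04,-7.1],[-1,0,0,0.04,0],[-1,0,0,0,0]]'
python3 - <<'E'
from h import *
w=snap("wrist","w1");s=env.get_state();print(s['tcp_pos'],s['orientation'],np.degrees(s['joint_pos']))
print(proj(w,[[.437,-.244,.062],s['tcp_pos']]))
E
```

```text
clock: 2.9
tcp_pos: [0.4337, -0.2414, 0.155]
orientation: [-0.006, 0.076, 0.997, 0.004]
wrist_force: [-1.9, 0.6, -1.1]
finger_gap: 0.0856
grip_force: 0.0
[ 0.43514814 -0.24249169  0.15859115] [-0.00403678  0.07625549  0.99707654  0.00267866] [-3.83681780e+01  1.23959556e+01 -1.68185536e+01  6.13406355e+01
 -4.14584812e-03 -2.96213288e+01]
[[313.71529918 213.58648154]
 [314.98813742 278.9497112 ]]
```

View pics/w1.png

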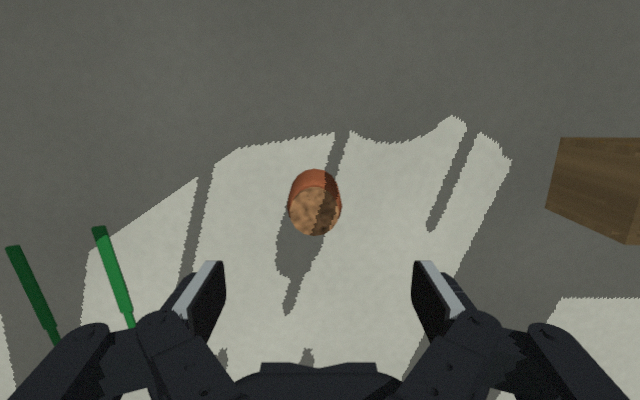

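The cork's top is centred at about (315,210) between the open jaws. The forks are at left and a crate corner at right.

```bash
cat >> h.py <<'E'
def rel(P):
    "shift in tool axes from the measured TCP to P"
    from scipy.spatial.transform import Rotation as R
    s=env.get_state();q=s['orientation'];r=R.from_quat([q[1],q[2],q[3],q[0]])
    print('tcp',np.round(s['tcp_pos'],4),'yaw_x',np.degrees(np.arctan2(*r.as_matrix()[[1,0],0])),'F',np.round(s['wrist_force'],1),'gap',s['finger_gap'],s['grip_force'])
    print('rel',np.round(r.as_matrix().T@(np.array(P)-s['tcp_pos']),4))
E
python3 - <<'E'
from h import *
w=load("w1");P=at(w,(315,210.5),.062);print(P);P[2]=.032;rel(P)
E
```

```text
[ 0.43474955 -0.24267929  0.062     ]
tcp [ 0.4351 -0.2425  0.1586] yaw_x 171.25431612192924 F [-0.7  0.3  0.3] gap 0.08554267071037881 0.0
rel [-0.0007 -0.0008  0.1266]
```

```bash
python3 -m jog '[[-1,0,0,0.032,0],[-1,0,0,0.032,0],[-1,0,0,0.032,0],[-1,0,0,0.031,0],[-1,0,0,0,0]]' 35
python3 -m jog '[[1,0,0,0,0],[1,0,0,0,0],[1,0,0,0,0],[1,0,0,0,0],[1,0,0,0,0]]' 35
python3 -m jog '[[1,0,0,0,0],[1,0,0,0,0],[1,0,0,0,0],[1,0,0,0,0],[1,0,0,0,0]]' 35
```

```text
clock: 3.37
tcp_pos: [0.4366, -0.2437, 0.0326]
orientation: [-0.002, 0.076, 0.997, 0.002]
wrist_force: [-0.5, 0.9, -1.1]
finger_gap: 0.0849
grip_force: 0.0
clock: 3.78
tcp_pos: [0.4403, -0.2463, 0.0383]
orientation: [0.002, 0.076, 0.997, -0.001]
wrist_force: [-0.2, 1.2, 8.5]
finger_gap: 0.0427
grip_force: 34.7
clock: 4.2
tcp_pos: [0.4403, -0.2463, 0.0383]
orientation: [0.002, 0.076, 0.997, -0.001]
wrist_force: [-0.7, -0.5, 7.2]
finger_gap: 0.0428
grip_force: 34.6
```

```bash
python3 -m jog '[[1,0,0,-0.02,0],[1,0,0,-0.04,0],[1,0,0,-0.04,0],[1,0,0,-0.035,0],[1,0,0,0,0]]'
python3 - <<'E'
from h import *
rel([.4643,.0311,.165])
E
```

```text
clock: 4.62
tcp_pos: [0.4421, -0.2479, 0.1794]
orientation: [0.006, 0.076, 0.997, -0.004]
wrist_force: [0.1, -1.1, -0.8]
finger_gap: 0.0426
grip_force: 36.4
tcp [ 0.4421 -0.2479  0.1794] yaw_x 171.28773430849853 F [ 0.1 -1.1 -0.8] gap 0.04259272778859474 36.410276053939015
rel [0.0205 0.2792 0.0121]
```

```bash
python3 -m jog '[[1,0.002,0.02,0,0],[1,0.003,0.035,0,0],[1,0.003,0.035,0,0],[1,0.003,0.035,0,0],[1,0.003,0.035,0,0]]' >/dev/null
python3 -m jog '[[1,0.002,0.035,0,0],[1,0.002,0.035,0,0],[1,0.002,0.03,0,0],[1,0.001,0.019,0,0],[1,0,0,0,0]]' 
python3 -m jog '[[1,0,0,0,0],[1,0,0,0,0],[1,0,0,0,0]]'
python3 - <<'E'
from h import *
w=snap("wrist","w2");rel([.4643,.0311,.165])
E
```

```text
clock: 5.45
tcp_pos: [0.46, 0.0371, 0.1713]
orientation: [0.001, 0.074, 0.997, 0.001]
wrist_force: [-0.2, -0.6, -1.5]
finger_gap: 0.0424
grip_force: 36.4
clock: 5.7
tcp_pos: [0.46, 0.0331, 0.1706]
orientation: [0.0, 0.077, 0.997, -0.0]
wrist_force: [-0.1, 0.5, -1.6]
finger_gap: 0.0427
grip_force: 36.4
tcp [0.4599 0.033  0.1705] yaw_x 171.18189245565515 F [-0.  -0.2 -1.8] gap 0.042423547692990074 36.41711531672627
rel [-0.0046 -0.0012  0.0055]
```

View pics/w2.png

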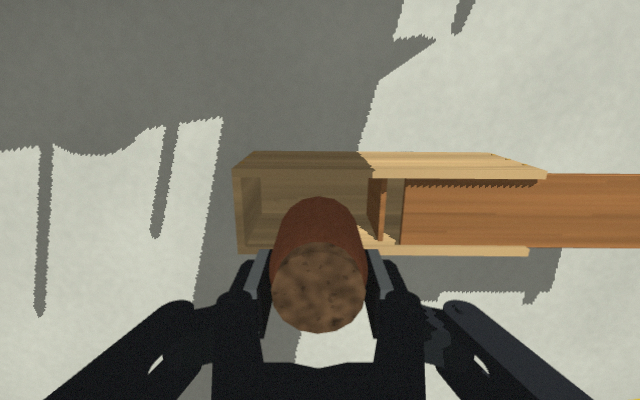

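The jar is held above the bay. The crate's −x end is at left (234–240, 168–254), the divider top is near x≈385–402, and the lid is to the right. I'll compare this with the projected model.

Run:
```python
from h import *
w=load("w2");p=[.47227,.08351,np.radians(81.32)]
print(np.round(w["T"],3))
def W(q):
    c,s=np.cos(p[2]),np.sin(p[2]);return np.array([p[0]+c*q[0]-s*q[1],p[1]+s*q[0]+c*q[1],q[2]])
Q=[(x,y,z) for x,y in((-.11,.033),(-.11,-.033),(-.104,.027),(-.104,-.027),(.11,.033),(.11,-.033),(.11,.027),(.11,-.027)) for z in(.082,0)]
for q in Q+[(-.002,.027,.07),(-.002,-.027,.07),(-.104,.027,.006)]: print(q,np.round(proj(w,W(q))[0]))
im=cv2.imread("pics/w2.png")
for q in Q: cv2.circle(im,tuple(int(v) for v in proj(w,W(q))[0]),2,(0,255,0) if q[2]else(0,0,255),-1)
cv2.imwrite("pics/w2o.png",cv2.resize(im[130:300,220:570],None,fx=2.2,fy=2.2))
```

```text
[[ 0.153 -0.941 -0.301  0.384]
 [ 0.988  0.145  0.047  0.045]
 [-0.    -0.305  0.952  0.303]
 [ 0.     0.     0.     1.   ]]
(-0.11, 0.033, 0.082) [234. 171.]
(-0.11, 0.033, 0) [256. 153.]
(-0.11, -0.033, 0.082) [241. 256.]
(-0.11, -0.033, 0) [260. 218.]
(-0.104, 0.027, 0.082) [243. 179.]
(-0.104, 0.027, 0) [262. 159.]
(-0.104, -0.027, 0.082) [248. 249.]
(-0.104, -0.027, 0) [265. 212.]
(0.11, 0.033, 0.082) [549. 170.]
(0.11, 0.033, 0) [489. 152.]
(0.11, -0.033, 0.082) [530. 256.]
(0.11, -0.033, 0) [479. 218.]
(0.11, 0.027, 0.082) [547. 179.]
(0.11, 0.027, 0) [488. 158.]
(0.11, -0.027, 0.082) [532. 249.]
(0.11, -0.027, 0) [480. 212.]
(-0.002, 0.027, 0.07) [384. 175.]
(-0.002, -0.027, 0.07) [380. 242.]
(-0.104, 0.027, 0.006) [261. 160.]
```

View pics/w2o.png

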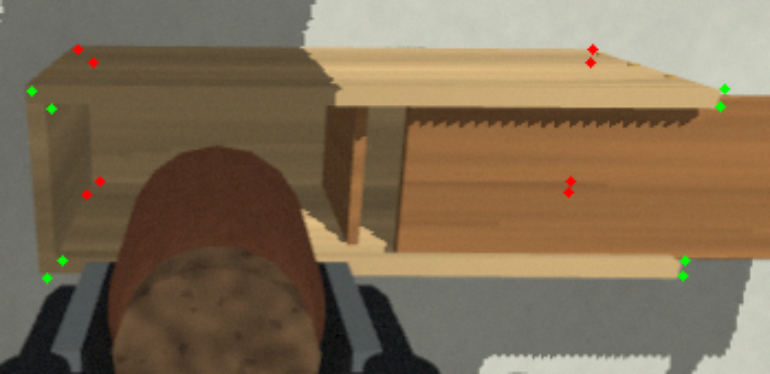

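Run:
```python
from h import *
w=load("w2");print(at(w,(319,287.5),.1945),at(w,(319,287.5),.190)); rel([.463,.030,.044])
# cork width px 272..367
o,d=ray(w,(272,287));_,e=ray(w,(367,287));print(d,e,o)
```

```text
[0.45318547 0.03507767 0.1945    ] [0.45604235 0.0346498  0.19      ]
tcp [0.4599 0.033  0.1705] yaw_x 171.18189245565515 F [-0.  -0.2 -1.8] gap 0.042423547692990074 36.41711531672627
rel [-0.0034 -0.0024  0.1265]
[ 0.52916905 -0.22710713 -0.87150398] [ 0.57430287  0.06499878 -0.87163831] [0.38437688 0.04538289 0.30288374]
```

```bash
python3 -m jog '[[1,-0.005,-0.0015,0,0],[1,-0.004,-0.001,0.02,0],[1,0,0,0.015,0],[1,0,0,0,0],[1,0,0,0,0]]'
python3 -m jog '[[1,0,0,0.01,0],[1,0,0,0.01,0],[1,0,0,0.01,0],[1,0,0,0,0]]'
python3 - <<'E'
from h import *
w=snap("wrist","w3");rel([.4685,.029,.044])
E
```

```text
clock: 6.17
tcp_pos: [0.4678, 0.0295, 0.1347]
orientation: [-0.001, 0.077, 0.997, -0.0]
wrist_force: [0.7, -0.0, -1.1]
finger_gap: 0.043
grip_force: 36.4
clock: 6.5
tcp_pos: [0.4669, 0.0302, 0.1032]
orientation: [-0.002, 0.076, 0.997, -0.0]
wrist_force: [0.0, 1.2, -1.1]
finger_gap: 0.0426
grip_force: 36.4
tcp [0.4672 0.0303 0.104 ] yaw_x 171.2801605701344 F [-0.1 -0.4 -2. ] gap 0.042756731839721986 36.40250359196216
rel [-0.0016 -0.001   0.06  ]
```

View pics/w3.png

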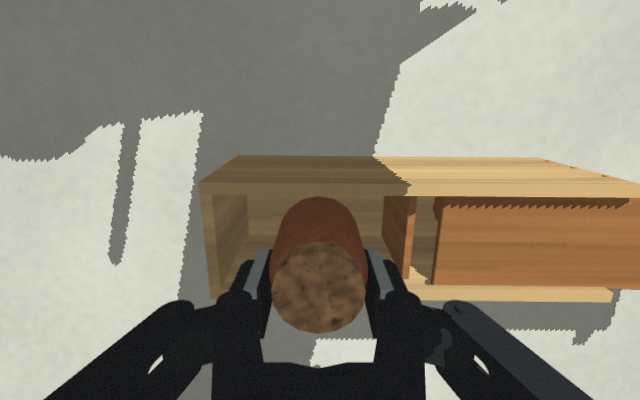

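The jar is entering the bay. Its body spans u≈272–366, its bottom is between the far wall (v≈195) and the near wall (v≈290), and no contact force shows. Continuing down.

```bash
python3 -m jog '[[1,0,0,0.015,0],[1,0,0,0.015,0],[1,0,0,0.01,0],[1,0,0,0.006,0],[1,0,0,0,0]]'
python3 -m jog '[[1,0,0,0.004,0],[1,0,0,0.004,0],[1,0,0,0,0],[1,0,0,0,0]]'
```

```text
clock: 6.97
tcp_pos: [0.4675, 0.0303, 0.0583]
orientation: [-0.001, 0.076, 0.997, -0.0]
wrist_force: [0.5, -0.1, -1.5]
finger_gap: 0.0426
grip_force: 36.4
clock: 7.3
tcp_pos: [0.4685, 0.0301, 0.0514]
orientation: [0.0, 0.076, 0.997, -0.0]
wrist_force: [0.3, 0.1, -0.9]
finger_gap: 0.0427
grip_force: 36.4
```

```bash
python3 -m jog '[[1,0,0,0.003,0],[1,0,0,0.0025,0],[1,0,0,0,0],[1,0,0,0,0]]'
python3 -m jog '[[1,0,0,0.002,0],[1,0,0,0,0],[1,0,0,0,0]]'
```

```text
clock: 7.63
tcp_pos: [0.4683, 0.0301, 0.0457]
orientation: [-0.0, 0.076, 0.997, -0.0]
wrist_force: [0.4, -0.7, -1.3]
finger_gap: 0.0425
grip_force: 36.4
clock: 7.88
tcp_pos: [0.4686, 0.0301, 0.0443]
orientation: [0.0, 0.076, 0.997, -0.0]
wrist_force: [-2.4, 0.3, 5.2]
finger_gap: 0.0425
grip_force: 36.9
```

```bash
python3 -m jog '[[-0.1,0,0,0,0],[-0.2,0,0,0,0],[-0.3,0,0,0,0],[-0.35,0,0,0,0],[-0.35,0,0,0,0]]'
python3 -m jog '[[-0.35,0,0,-0.01,0],[-0.35,0,0,-0.02,0],[-0.35,0,0,-0.04,0],[-0.35,0,0,-0.04,0],[-0.35,0,0,0,0]]'
python3 - <<'E'
from h import *
w=snap("wrist","w4");rel([.463,.03,.16])
E
```

```text
clock: 8.3
tcp_pos: [0.469, 0.0312, 0.044]
orientation: [0.001, 0.076, 0.997, 0.001]
wrist_force: [1.5, 5.4, 1.6]
finger_gap: 0.0576
grip_force: 2.5
clock: 8.72
tcp_pos: [0.4726, 0.0296, 0.1607]
orientation: [0.006, 0.076, 0.997, -0.0]
wrist_force: [1.0, 0.0, 1.4]
finger_gap: 0.0575
grip_force: 0.0
tcp [0.4716 0.0297 0.1579] yaw_x 171.2753210935303 F [ 0.4  0.4 -1.2] gap 0.057807544397908854 0.0
rel [ 0.0086 -0.001  -0.0022]
```

View pics/w4.png

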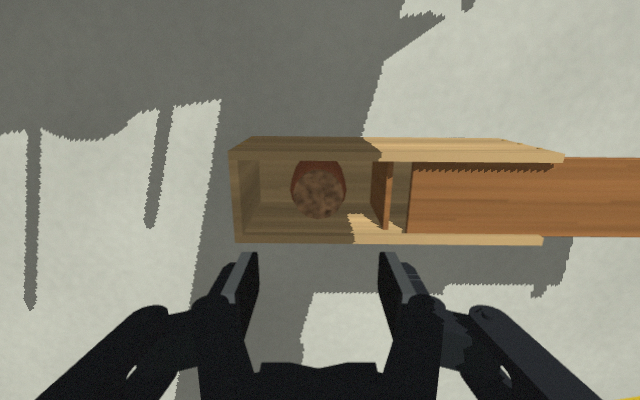

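The jar stands upright in the bay, with its cork at (319,192). The crate rim corners are at (229,151), (236,243), (543,245), and (564,163) for the inner one.

```bash
cat >> h.py <<'E'
from scipy.optimize import least_squares
def W(p,q):
    c,s=np.cos(p[2]),np.sin(p[2]);return np.array([p[0]+c*q[0]-s*q[1],p[1]+s*q[0]+c*q[1],q[2]])
def fit(c,obs):
    f=lambda p:np.concatenate([proj(c,W(p,q))[0]-uv for uv,q in obs])
    r=least_squares(f,[.47,.083,1.41]);print(r.x,np.degrees(r.x[2]),np.round(r.fun,1));return r.x
E
python3 - <<'E'
from h import *
w=load("w4")
p=fit(w,[((229,151),(-.11,.033,.082)),((236,243),(-.11,-.033,.082)),((543,245),(.11,-.033,.082)),((564,163),(.11,.027,.082)),((543,235),(.11,-.027,.082))])
# lid -x edge: pixels (412,165),(407,233) at z~.0755
print([ (W((0,0,p[2]*1),(0,0,0)), at(w,uv,.0755)) [1] for uv in((412,168),(406,232))])
R=np.array([[np.cos(p[2]),np.sin(p[2])],[-np.sin(p[2]),np.cos(p[2])]])
for uv in((412,168),(406,232)): print("lid edge crate",R@(at(w,uv,.0755)[:2]-p[:2]))
print("jar",R@(at(w,(319,192),.068)[:2]-p[:2]))
for x in (.208,.250): print(W(p,(x,0,.0955)))
E
```

```text
[0.4710683  0.08232798 1.41255266] 80.93330550241343 [-0.2  0.   0.2 -0.3 -0.5 -0.4 -0.8 -1.   1.4  1.9]
[array([0.45235176, 0.09850442, 0.0755    ]), array([0.49957854, 0.09127318, 0.0755    ])]
lid edge crate [0.01302489 0.02103183]
lid edge crate [ 0.01332619 -0.0267444 ]
jar [-0.05064482  0.00121703]
[0.50384579 0.28772914 0.0955    ]
[0.51046432 0.32920438 0.0955    ]
```

```bash
python3 -m jog '[[1,0.001,0.03,0,0],[1,0.001,0.038,0,0],[1,0.001,0.038,0,0],[1,0.001,0.038,0,0],[1,0.001,0.038,0,0]]' >/dev/null
python3 -m jog '[[1,0.001,0.038,0,0],[1,0.001,0.038,0,0],[1,0,0.03,0,0],[1,0,0.014,0,0],[1,0,0,0,0]]' 
python3 -m jog '[[1,0,0,0,0],[1,0,0,0,0]]'
python3 - <<'E'
from h import *
rel([.5105,.3292,.096]);snap("scene","s1")
E
```

```text
clock: 9.6
tcp_pos: [0.5069, 0.3326, 0.1518]
orientation: [-0.001, 0.074, 0.997, -0.0]
wrist_force: [0.9, -0.5, 0.2]
finger_gap: 0.0001
grip_force: 0.0
clock: 9.77
tcp_pos: [0.5066, 0.3287, 0.1526]
orientation: [-0.001, 0.076, 0.997, -0.001]
wrist_force: [0.1, -1.6, 0.9]
finger_gap: 0.0
grip_force: 0.0
tcp [0.5066 0.3287 0.1526] yaw_x 171.25907241890647 F [ 0.1 -1.6  0.9] gap 4.880815500250723e-05 0.0
rel [-0.0039  0.0012  0.0566]
```

```bash
python3 -m jog '[[1,-0.004,0,0.02,0],[1,0,0,0.02,0],[1,0,0,0.016,0],[1,0,0,0,0],[1,0,0,0,0]]'
python3 -m jog '[[1,0,-0.01,0,0],[1,0,-0.012,0,0],[1,0,-0.012,0,0],[1,0,-0.012,0,0],[1,0,-0.012,0,0]]'
python3 -m jog '[[1,0,-0.012,0,0],[1,0,-0.012,0,0],[1,0,-0.012,0,0],[1,0,-0.006,0,0],[1,0,0,0,0]]'
python3 - <<'E'
from h import *
rel(W([.471,.0823,1.4125],(.1165,0,.096)))
E
```

```text
clock: 10.23
tcp_pos: [0.5105, 0.3275, 0.0971]
orientation: [-0.001, 0.077, 0.997, -0.001]
wrist_force: [0.3, -0.2, 1.1]
finger_gap: -0.0004
grip_force: 0.0
clock: 10.65
tcp_pos: [0.5028, 0.2705, 0.0988]
orientation: [0.001, 0.076, 0.997, 0.0]
wrist_force: [1.2, 1.5, 1.8]
finger_gap: 0.0002
grip_force: 0.7
clock: 11.07
tcp_pos: [0.4956, 0.2286, 0.0976]
orientation: [-0.0, 0.077, 0.997, -0.0]
wrist_force: [-0.1, -0.4, -0.2]
finger_gap: -0.0001
grip_force: 0.0
tcp [0.4956 0.2286 0.0976] yaw_x 171.17419939325296 F [-0.1 -0.4 -0.2] gap -0.00010707716957874238 0.0
rel [ 0.0013 -0.0318  0.0017]
```

```bash
python3 -m jog '[[1,0.001,-0.008,0.001,0],[1,0,-0.008,0,0],[1,0,-0.006,0,0],[1,0,0,0,0]]'
python3 -m jog '[[1,0,-0.004,0,0],[1,0,-0.003,0,0],[1,0,0,0,0]]'
python3 - <<'E'
from h import *
rel(W([.471,.0823,1.4125],(.1165,0,.096)));w=snap("wrist","w5")
E
```

```text
clock: 11.4
tcp_pos: [0.4913, 0.2076, 0.0965]
orientation: [-0.0, 0.076, 0.997, -0.0]
wrist_force: [-0.8, -0.2, 0.2]
finger_gap: 0.0002
grip_force: 0.0
clock: 11.65
tcp_pos: [0.4903, 0.2013, 0.0965]
orientation: [-0.0, 0.076, 0.997, -0.0]
wrist_force: [-0.8, -0.8, -0.3]
finger_gap: 0.0002
grip_force: 0.0
tcp [0.4903 0.2013 0.0965] yaw_x 171.26418962909514 F [-0.8 -0.8 -0.3] gap 0.00021025772155850583 0.0
rel [ 0.0004 -0.004   0.0005]
```

View pics/w5.png

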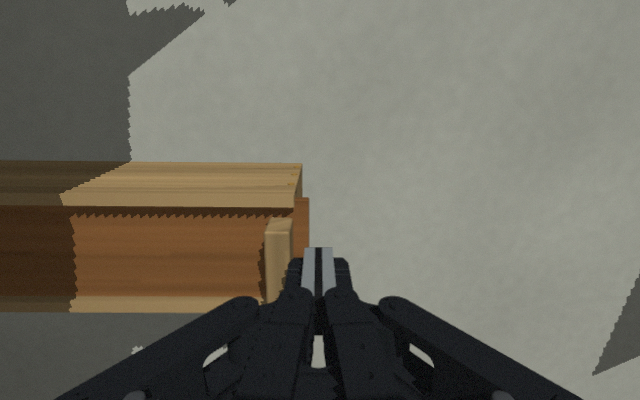

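The lid is nearly closed. The pull block is at u≈265–292, and the lid end at u≈309 still sticks out past the rim end at u≈296–302.

Run:
```python
from h import *
w=load("w5");p=[.471,.0823,1.4125]
R=np.array([[np.cos(p[2]),np.sin(p[2])],[-np.sin(p[2]),np.cos(p[2])]])
for n,uv,z in(("lidend",(309,225),.0755),("rimend",(302,164),.082),("riminner",(295,206),.082),("block+",(292,232),.0955),("block-",(266,232),.0955)): print(n,R@(at(w,uv,z)[:2]-p[:2]))
```

```text
lidend [0.11635756 0.01462169]
rimend [0.11337822 0.04754772]
riminner [0.10981414 0.02703063]
block+ [0.10927449 0.01920766]
block- [0.09758751 0.01913684]
```

```bash
python3 -m jog '[[1,0,-0.003,0,0],[1,0,-0.003,0,0],[1,0,0,0,0],[1,0,0,0,0]]'
python3 -m jog '[[1,0,-0.0015,0,0],[1,0,0,0,0],[1,0,0,0,0]]'
python3 -m jog '[[1,0,-0.0015,0,0],[1,0,0,0,0],[1,0,0,0,0]]'
python3 - <<'E'
from h import *
rel(W([.471,.0823,1.4125],(.1132,0,.096)))
E
```

```text
clock: 12.03
tcp_pos: [0.4898, 0.1956, 0.0968]
orientation: [0.0, 0.076, 0.997, -0.0]
wrist_force: [-0.3, -0.2, -1.6]
finger_gap: 0.0001
grip_force: 0.0
clock: 12.28
tcp_pos: [0.4896, 0.1943, 0.0968]
orientation: [0.0, 0.076, 0.997, -0.0]
wrist_force: [0.1, -0.1, 0.6]
finger_gap: -0.0
grip_force: 0.0
clock: 12.53
tcp_pos: [0.4895, 0.1933, 0.0969]
orientation: [0.0, 0.076, 0.997, 0.001]
wrist_force: [0.3, 3.7, -1.0]
finger_gap: 0.0002
grip_force: 1.5
tcp [0.4895 0.1933 0.0969] yaw_x 171.29590340669353 F [ 0.3  3.7 -1. ] gap 0.00017874828423070598 1.5255649387836456
rel [0.0008 0.0006 0.0009]
```

```bash
python3 -m jog '[[1,0,-0.001,0,0],[1,0,0,0,0],[1,0,0,0,0]]'
python3 - <<'E'
from h import *
w=snap("wrist","w6")
p=[.471,.0823,1.4125]
R=np.array([[np.cos(p[2]),np.sin(p[2])],[-np.sin(p[2]),np.cos(p[2])]])
a=cv2.cvtColor(w["img"],cv2.COLOR_RGB2GRAY);b=cv2.cvtColor(load("w5")["img"],cv2.COLOR_RGB2GRAY)
cv2.imwrite("pics/w6c.png",cv2.resize(w["img"][130:350,180:380,::-1],None,fx=2.7,fy=2.7,interpolation=cv2.INTER_CUBIC))
E
```

```text
clock: 12.78
tcp_pos: [0.4893, 0.1921, 0.0968]
orientation: [0.0, 0.076, 0.997, 0.0]
wrist_force: [0.3, 4.5, -0.7]
finger_gap: 0.0004
grip_force: 1.9
```

View pics/w6c.png

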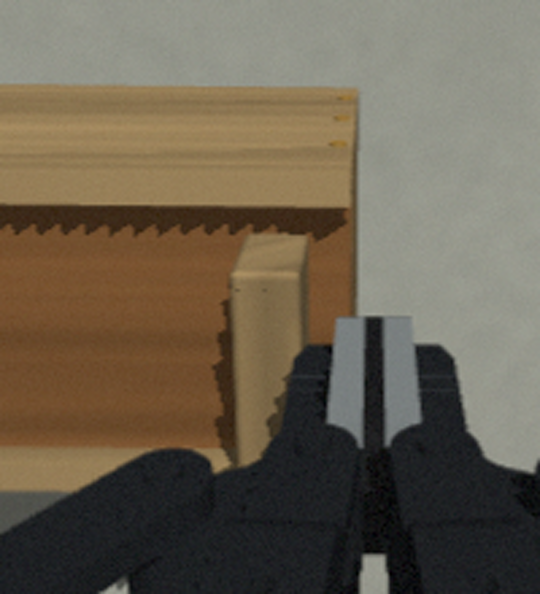

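The lid end (u≈355 in the crop) is now flush with the crate's end wall, and the push force rose to 4.5 N at the stop, so the lid is shut. Next I'll back off and compute the crate's current position.

```bash
python3 - <<'E'
from h import *
w=load("w6");p=[.471,.0823,1.4125]
R=np.array([[np.cos(p[2]),np.sin(p[2])],[-np.sin(p[2]),np.cos(p[2])]])
for n,uv,z,e in(("riminner",(309.6,206.7),.082,(.11,.027)),("block+",(294,231),.0955,(.102,.02)),("block-",(266,231),.0955,(.09,.02))): print(n,R@(at(w,uv,z)[:2]-p[:2])-e)
E
python3 -m jog '[[1,0,0.01,0,0],[1,0,0,-0.03,0],[1,0,0,-0.04,0],[1,0,0,-0.02,0],[1,0,0,0,0]]'
python3 -m jog '[[-1,0,-0.03,0,-7],[-1,0,0,0,-7],[-1,0,0,0,-7],[-1,0,0,0,-7],[-1,0,0,0,-7]]' >/dev/null
python3 -m jog '[[-1,0,0,0,-7],[-1,0,0,0,-7],[-1,0,0,0,-7],[-1,0,0,0,-5.6],[-1,0,0,0,0]]'
python3 - <<'E'
from h import *
rel(W([.471,.0818,1.4125],(0,0,.170)))
E
```

```text
riminner [-0.0023709  -0.00083226]
block+ [-0.00107    -0.00086267]
block- [-0.00166376 -0.00093775]
clock: 13.25
tcp_pos: [0.4934, 0.2023, 0.1919]
orientation: [0.004, 0.076, 0.997, 0.0]
wrist_force: [0.5, -0.3, -0.4]
finger_gap: -0.0003
grip_force: 0.0
clock: 14.08
tcp_pos: [0.4855, 0.1718, 0.1858]
orientation: [-0.001, -0.446, 0.895, -0.0]
wrist_force: [-1.0, -0.7, 0.0]
finger_gap: 0.0855
grip_force: 0.0
tcp [0.4855 0.1718 0.1858] yaw_x -127.00167368617706 F [-1.  -0.7  0. ] gap 0.08550156058707443 0.0
rel [ 0.0806 -0.0426  0.016 ]
```

```bash
python3 -m jog '[[-1,0,0,0,-7],[-1,0,0,0,-7],[-1,0,0,0,-7],[-1,0,0,0,-7],[-1,0,0,0,0]]'
python3 - <<'E'
from h import *
rel(W([.4717,.0807,1.4125],(0,0,.170)))
E
```

```text
clock: 14.5
tcp_pos: [0.4857, 0.1719, 0.1861]
orientation: [-0.001, -0.649, 0.761, -0.0]
wrist_force: [-0.2, -0.1, 0.7]
finger_gap: 0.0856
grip_force: 0.0
tcp [0.4857 0.1719 0.1861] yaw_x -99.11571706747823 F [-0.2 -0.1  0.7] gap 0.0856432420660806 0.0
rel [ 0.0922 -0.0006  0.0163]
```

```bash
python3 -m jog '[[-1,0.03,0,0,0],[-1,0.03,0,0,0],[-1,0.032,0,0,0],[-1,0,0,0.016,0],[-1,0,0,0,0]]'
python3 -m jog '[[-1,0,0,0.02,0],[-1,0,0,0.02,0],[-1,0,0,0.01,0],[-1,0,0,0,0],[-1,0,0,0,0]]'
python3 - <<'E'
from h import *
rel(W([.4717,.0807,1.4125],(0,0,.061)))
E
```

```text
clock: 14.92
tcp_pos: [0.47, 0.0797, 0.1687]
orientation: [-0.002, -0.645, 0.764, 0.001]
wrist_force: [-0.5, -0.2, -0.3]
finger_gap: 0.0857
grip_force: 0.0
clock: 15.33
tcp_pos: [0.4711, 0.0817, 0.1206]
orientation: [-0.001, -0.648, 0.761, 0.0]
wrist_force: [0.1, 0.1, 0.1]
finger_gap: 0.0853
grip_force: 0.0
tcp [0.4711 0.0817 0.1206] yaw_x -99.16408544480619 F [0.1 0.1 0.1] gap 0.08531242328737902 0.0
rel [ 0.0009 -0.0008  0.0596]
```

```bash
python3 -m jog '[[-1,0,-0.001,0.015,0],[-1,0,0,0.015,0],[-1,0,0,0.015,0],[-1,0,0,0.013,0],[-1,0,0,0,0]]'
python3 -m jog '[[0,0,0,0,0],[0.3,0,0,0,0],[1,0,0,0,0],[1,0,0,0,0],[1,0,0,0,0]]' 60
python3 -m jog '[[1,0,0,0,0],[1,0,0,0,0],[1,0,0,0,0],[1,0,0,0,0],[1,0,0,0,0]]' 80
```

```text
clock: 15.75
tcp_pos: [0.4718, 0.0813, 0.0618]
orientation: [-0.001, -0.648, 0.761, 0.001]
wrist_force: [-1.2, 0.4, -0.1]
finger_gap: 0.0854
grip_force: 0.0
clock: 16.17
tcp_pos: [0.4716, 0.0815, 0.0641]
orientation: [-0.0, -0.649, 0.761, 0.001]
wrist_force: [-5.7, 1.5, 4.4]
finger_gap: 0.0651
grip_force: 68.1
clock: 16.58
tcp_pos: [0.4717, 0.0815, 0.0642]
orientation: [-0.0, -0.649, 0.761, 0.001]
wrist_force: [-5.8, 0.8, 4.1]
finger_gap: 0.0642
grip_force: 87.1
```

```bash
python3 -m jog '[[1,0,0,-0.004,0],[1,0,0,-0.008,0],[1,0,0,-0.01,0],[1,0,0,-0.008,0],[1,0,0,0,0]]'
python3 - <<'E'
from h import *
snap("side","d2")
s=env.get_state();print(s['wrist_force'],s['ft_torque'])
E
python3 -m jog '[[1,0,0,-0.01,0],[1,0,0,-0.02,0],[1,0,0,-0.02,0],[1,0,0,-0.02,0],[1,0,0,-0.02,0]]'
python3 -m jog '[[1,0,0,-0.02,0],[1,0,0,-0.015,0],[1,0,0,-0.006,0],[1,0,0,0,0],[1,0,0,0,0]]'
python3 -m jog '[[1,0,0,0,0],[1,0,0,0,0],[1,0,0,0,0],[1,0,0,0,0],[1,0,0,0,0]]'
python3 - <<'E'
from h import *
a=snap("scene","s2");b=snap("side","d3");snap("wrist","w7")
s=env.get_state();print(s['wrist_force'],s['ft_torque'],s['tcp_pos'],np.abs(s['qvel']).max())
E
```

```text
clock: 17.0
tcp_pos: [0.4744, 0.0811, 0.0952]
orientation: [0.002, -0.649, 0.761, -0.001]
wrist_force: [1.3, 0.4, -5.3]
finger_gap: 0.0643
grip_force: 90.5
[ 0.52417643  0.31906095 -6.73981817] [-0.00753731 -0.01774333 -0.02557891]
clock: 17.47
tcp_pos: [0.472, 0.0811, 0.1838]
orientation: [-0.0, -0.649, 0.761, 0.0]
wrist_force: [0.9, 0.4, -5.8]
finger_gap: 0.0645
grip_force: 90.6
clock: 17.88
tcp_pos: [0.4723, 0.0811, 0.2234]
orientation: [-0.0, -0.649, 0.761, 0.0]
wrist_force: [0.1, 0.5, -7.0]
finger_gap: 0.0643
grip_force: 91.0
clock: 18.3
tcp_pos: [0.4723, 0.0811, 0.2233]
orientation: [-0.0, -0.649, 0.761, 0.0]
wrist_force: [0.8, -0.4, -7.1]
finger_gap: 0.0648
grip_force: 91.0
[-0.37218095  0.29954065 -7.62964268] [-0.03655728 -0.0191164  -0.01346244] [0.47250291 0.08108273 0.22367287] 0.0016931932250296494
```

The lift held: about 7 N load, little moment, underside about 0.16 m up. My picture views are used up, so I'll check level numerically by fitting a tilt to the crate's outline in the scene and side views.

Run:
```python
from h import *
from scipy.spatial.transform import Rotation as Rt
from scipy.optimize import minimize
cs=[load("s2"),load("d3")]
pts=np.array([(x,y,z) for x in(-.11,.11) for y in(-.033,.033) for z in(0,.082)]+[(x,y,.0955) for x in(.09,.102) for y in(-.02,.02)])
pose0=np.array([.4725,.0805,.159,80.93,0,0])
def world(p): return Rt.from_euler('ZYX',p[3:],degrees=True).apply(pts-[0,0,.07])+[p[0],p[1],p[2]+.07]
hulls=[]
for c in cs:
    uv=proj(c,world(pose0)); box=cv2.convexHull(uv.astype(np.int32))
    roi=np.zeros((400,640),np.uint8);cv2.fillConvexPoly(roi,box,255);roi=cv2.dilate(roi,np.ones((25,25)))
    hsv=cv2.cvtColor(c["img"],cv2.COLOR_RGB2HSV)
    m=((hsv[...,0]<24)&(hsv[...,1]>75)&(hsv[...,2]>35)&(roi>0)).astype(np.uint8)
    m=cv2.morphologyEx(m,cv2.MORPH_OPEN,np.ones((2,2)))
    n,l,st,_=cv2.connectedComponentsWithStats(m)
    k=[i for i in range(1,n) if st[i,4]>60];print([st[i].tolist() for i in k])
    ys,xs=np.where(np.isin(l,k));hulls.append(cv2.convexHull(np.stack([xs,ys],1).astype(np.float32)))
def cost(p):
    J=0
    for c,h in zip(cs,hulls):
        b=cv2.convexHull(proj(c,world(p)).astype(np.float32));A=cv2.intersectConvexConvex(b,h)[0]
        J+=1-A/(cv2.contourArea(b)+cv2.contourArea(h)-A)
    return J
r=min((minimize(cost,pose0+[0,0,0,0,t,0],method='Nelder-Mead',options=dict(maxiter=1500,initial_simplex=pose0+np.vstack([np.zeros(6),np.diag([.004,.004,.004,2,3,2])])+[0,0,0,0,t,0])) for t in(-3,0,3)),key=lambda r:r.fun)
print(cost(pose0),r.fun,np.round(r.x,3))
for t in(-6,-4,-2,0,2,4,6):
    print(t,[round(cost(np.r_[r.x[:4],t,0]),3)])
```

```text
[[285, 65, 69, 68, 2144]]
[[221, 102, 25, 58, 1287]]
0.2450725227788929 0.12034942618645827 [ 0.476  0.084  0.154 82.803  4.002  6.779]
-6 [0.358]
-4 [0.32]
-2 [0.282]
0 [0.243]
2 [0.205]
4 [0.172]
6 [0.171]
```

Run:
```python
from h import *
from scipy.spatial.transform import Rotation as Rt
w=load("w7")
for t in(-4,-2,0,2,4,6):
    P=Rt.from_euler('ZYX',[80.93,t,0],degrees=True).apply(np.array([(-.11,.033,.082),(-.11,-.033,.082),(-.11,.033,0),(-.11,-.033,0)])-[0,0,.07])+[.4723,.0811,.159+.07]
    print(t,np.round(proj(w,P)).tolist())
hsv=cv2.cvtColor(w["img"],cv2.COLOR_RGB2HSV)
m=(hsv[...,0]<24)&(hsv[...,1]>75)&(hsv[...,2]>35)
for r in range(60,330,6):
    x=np.where(m[r])[0]
    if len(x)>5: print(r,x.min(),x.max(),len(x),hsv[r,320].tolist())
```

```text
-4 [[422.0, -7.0], [223.0, -7.0], [377.0, 49.0], [263.0, 49.0]]
-2 [[426.0, -10.0], [219.0, -10.0], [379.0, 43.0], [262.0, 43.0]]
0 [[430.0, -12.0], [216.0, -12.0], [380.0, 37.0], [261.0, 37.0]]
2 [[434.0, -15.0], [212.0, -15.0], [382.0, 30.0], [259.0, 31.0]]
4 [[438.0, -17.0], [208.0, -17.0], [384.0, 24.0], [258.0, 24.0]]
6 [[443.0, -18.0], [204.0, -18.0], [385.0, 18.0], [256.0, 18.0]]
60 218 419 202 [16, 144, 99]
66 219 419 201 [14, 144, 99]
72 219 418 200 [14, 143, 100]
78 220 418 199 [14, 140, 100]
84 220 417 198 [14, 144, 101]
90 221 416 196 [14, 145, 100]
96 221 416 196 [14, 150, 97]
102 222 415 194 [15, 154, 96]
108 222 415 194 [14, 147, 99]
114 223 414 192 [16, 150, 102]
120 223 414 192 [14, 149, 99]
126 224 413 190 [14, 140, 100]
132 225 412 188 [15, 143, 98]
138 225 412 188 [16, 156, 98]
144 226 411 186 [14, 141, 101]
150 226 411 186 [16, 148, 98]
156 227 410 184 [14, 146, 98]
162 227 410 184 [15, 143, 100]
168 228 409 182 [15, 143, 98]
174 228 408 181 [16, 148, 100]
180 229 408 180 [15, 145, 100]
186 229 407 179 [13, 140, 102]
192 230 407 178 [15, 148, 100]
198 230 406 177 [14, 146, 101]
204 231 406 176 [14, 150, 100]
210 231 405 175 [15, 143, 102]
216 232 404 173 [14, 147, 99]
222 232 404 173 [16, 149, 99]
228 233 403 171 [15, 151, 98]
234 234 403 170 [14, 139, 103]
240 234 402 169 [15, 145, 97]
246 235 402 168 [14, 143, 102]
252 235 401 167 [14, 141, 101]
258 235 401 167 [14, 149, 101]
264 236 400 165 [13, 143, 102]
270 236 400 165 [15, 161, 95]
276 238 398 161 [14, 144, 99]
282 238 398 161 [14, 150, 100]
288 239 397 159 [14, 152, 99]
294 239 397 159 [14, 148, 179]
300 240 396 157 [14, 149, 178]
306 240 396 157 [15, 148, 178]
312 241 395 155 [14, 146, 178]
318 242 395 154 [14, 148, 178]
324 240 396 157 [14, 149, 175]
```

```bash
cat > lvl.py <<'E'
import sys
from h import *
from scipy.spatial.transform import Rotation as Rt
w=load(sys.argv[1]);hsv=cv2.cvtColor(w["img"],cv2.COLOR_RGB2HSV)
m=(hsv[...,0]<24)&(hsv[...,1]>75)&(hsv[...,2]>35)
rows=np.arange(60,272,4);ob=np.array([[np.where(m[r])[0].min()-.5,np.where(m[r])[0].max()+.5] for r in rows])
def f(p):  # y, z, yaw, pitch, roll
    out=[]
    for k,y in enumerate((-.033,.033)):
        L=np.array([(x,y,.012) for x in np.linspace(-.1,0.03,30)])
        uv=proj(w,Rt.from_euler('ZYX',p[2:],degrees=True).apply(L)+[.4723+p[0],.0811,p[1]])
        i=np.argsort(uv[:,1]);out.append(np.interp(rows,uv[i,1],uv[i,0])-ob[:,k])
    return np.concatenate(out)
r=least_squares(f,[0,.229,80.9,0,0],x_scale=[.001,.001,1,1,1]);print("dx,z+.07,yaw,pitch,roll",np.round(r.x,4),"rms",np.sqrt(np.mean(r.fun**2)))
r=least_squares(lambda q:f([q[0],q[1],q[2],q[3],0]),[0,.229,80.9,0],x_scale=[.001,.001,1,1]);print("no roll",np.round(r.x,4),np.sqrt(np.mean(r.fun**2)))
E
python3 lvl.py w7
```

```text
dx,z+.07,yaw,pitch,roll [ 2.20000e-03  2.33400e-01  8.07764e+01  5.12700e-01 -1.52666e+01] rms 0.3087930858031778
no roll [1.60000e-03 2.28900e-01 8.07764e+01 5.12600e-01] 0.308809398712203
```

```bash
python3 -c "
from h import *
print(env.get_state()['clock'],env.hand_in())"
```

```text
the job is handed in; nothing more can be done
18.45 None
```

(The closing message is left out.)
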